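# Close the second course of a bench shielding wall in running bond

## Task

Finish the second course of the low shielding wall: slide the two loose blocks, without lifting them off the wall, from the front rows onto the back row and up against the metal back rail, so that the course continues in running bond. They must lie end to end, closed up tight against the blocks already laid there, each centred over a joint of the course below. Leave the jar, the beaker and the tray where they are.

Things in the scene. Friction and masses are not known exactly. Their poses are not given: they have to be found in the camera images.
- wall: fixed wall of grey-beige blocks, dark joints, yawed up to 12 deg. Origin at bench level under the middle of its back row; y along the wall (robot's left), x away from the robot. First course: 3 rows, one flat top 50 mm above the bench, x -150 to 30, y -175 to 175 mm; back row x -30 to 30. Second course (back row, top 100 mm above the bench): laid from y 175 to 25, front face x = -30; empty from y 25 to -175
- laid_end (a point): middle of the -y end face of the fixed, already laid second-course blocks, at wall x = 0, y = 25 mm, 75 mm above the bench. Axes as the wall's
- rail (a point): on the front face of the fixed aluminium back rail, at its top edge, middle of its length: wall x = 30, y = 0, 80 mm above the bench (30 mm above the first course). The rail runs 400 mm along y and is 8 mm thick; there is no stop at the wall's -y end. Axes as the wall's
- seat_inner (a point): point on top of the first course, on the joint of the back row at wall y = -25 mm, x = 0: the underside centre of the block laid next to the laid whole block belongs here. Axes as the wall's
- seat_outer (a point): the same at wall y = -125 mm: place of the last block of the course, whose far end then lies flush with the wall's -y end. Axes as the wall's
- block_a: loose grey-beige polyethylene block 100 (own y) x 60 (own x) x 50 mm high, 0.2 to 0.4 kg, origin at the centre of its underside. Starts flat on the front two rows of the wall, within 12 deg of parallel to it. The two are identical and interchangeable: one starts nearer the wall's +y end, the other nearer its -y end; either may be either
- block_b: loose grey-beige polyethylene block 100 (own y) x 60 (own x) x 50 mm high, 0.2 to 0.4 kg, origin at the centre of its underside. Starts flat on the front two rows of the wall, within 12 deg of parallel to it. The two are identical and interchangeable: one starts nearer the wall's +y end, the other nearer its -y end; either may be either
- jar: bystander: closed amber glass jar with white cap, 60 mm across, 75 mm tall, standing on the bench to the robot's right of the wall; origin at the centre of its underside
- beaker: bystander: white cup, 72 mm across, 90 mm tall, on the bench to the robot's left of the wall; origin at the centre of its underside
- tray: bystander: shallow grey tray 80 x 160 x 30 mm, on the bench beyond the wall; origin at the centre of its underside
Not all that is in view belongs to the job. What is shaped like the block_b but blue, purple or yellow is not meant.

How it is judged:
By the outcome, as a careful person would: the job done as asked, in the order asked, and still so for the second after the job is handed in, with the robot touching nothing.
It also fails if it takes over 67 s, if anything falls off the work surface, if the arm or the gripper's body presses on something with over 40 N, if the wrist force passes 120 N, or if a joint passes its speed limit or range.

## Robot

A 6-joint arm with a two-finger parallel gripper is mounted at the origin on the work surface. World frame = base frame: x ahead of the robot, y to its left, z up, the work surface at z = 0. Lengths are in m, angles in rad, forces in N, time in s.
With the tool pointing down it reaches from about 0.325 to 0.775 m from the base axis. Payload 5.5 kg.
Tool frame: the origin (TCP) lies on the centre line of the jaws, within the pads' length; the fingertips stand 8 mm ahead of it and the grasp point (between the pads) lies 11 mm behind it; z points along the fingers, y is the direction in which the jaws open and shut (so a half turn about z gives the same grasp; the last joint's range is limited). The gripper opens to 85 mm and grips with 20 to 120 N. Pads are 22 mm wide; open, the fingers measure 114 mm over their backs; the gripper's body (76 mm by 85 mm) begins 54 mm behind the grasp point. The pads swing forward as they close: fully open they stand 13 mm farther back than shut.
Start: joints at [-1.166, 0.091, 1.231, -0, 1.82, -0.057], TCP at [0.267, -0.537, 0.239] pointing down, gripper open.
Joint ranges: [-2.87, 2.87], [-0.86, 2.18], [0.17, 2.46], [-1.51, 4.65], [0.06, 2.69], [-2.65, 2.65]. Speed limits (rad/s): [2.57, 2.57, 3.01, 3.14, 3.14, 3.14].

## Interface

Orientations are given as a rotation vector (axis times angle).
In Python, from plant import ctrl gives the robot as it stands.
- The arm moves only by the tool carry_out, never from a script. Its argument "commands" is a list of rows, each a list of 7 numbers: the shift along the world's x, y, z in cm, then the turn, a rotation vector about the world's x, y, z in degrees, then the opening, from 0 (shut) to 1 (fully open). In form: [[x, y, z, ax, ay, az, gripper], ...]. A call has exactly 5 rows; each row is the pose to reach, as a shift and turn from the pose commanded when the call began; what a row does not reach only later rows make up. A row lasts 1/12 s, in which the tool goes at most 41.7 mm and 7.16 degrees, less where a joint would pass 70% of its speed; a pose out of reach is approached as far as the arm can. A call with a gripper value outside its range is refused whole. The fingers move at their own pace and stop on an object; "squeeze" is the grip in N (left out, the last holds). Time passes only in rows, so rows that repeat a pose let the fingers close, or fill a call up. It gives the time, the measured TCP pose, the force and the opening at its end, in the units of the state.
- ctrl.observe(): the state, without advancing time (a new reading comes with each control period).
- ctrl.camera(name): name is "side" or "top"; returns a dict with "frame" (400x640x3 uint8, blue, green, red), "range_z" (400x640 float32, m along the optical axis (not along the pixel's ray), 0 where there is no reading), "fx", "fy", "cx", "cy" (pixels), "rvec" (rotation vector, rad) and "tvec" (3), from world to camera coordinates, as OpenCV has them. Camera axes: x right, y down, z forward; pixel columns grow to the right and rows downward; lengths in m; the calibration is good to about 2 mm. A picture is of the moment at which its call begins.
- ctrl.hand_in(): hands the job in, once; it reports no verdict.
The state is a dict: "time_s": time; "joint_pos": joint angles; "qvel": joint speeds; "effort": joint torques, N m; "ee_pos": TCP position; "tcp_rot": TCP orientation; "force": force on the tool from outside, world axes, zero at the start; "ft_torque": the same for the moment, N m; "grip_width": opening from 0.0 (shut) to 1.0 (fully open).
Only numpy, scipy, OpenCV 4.12 (cv2) and the standard library are available. Lean on these libraries where they do the work, as an engineer would, in place of code of your own. Each camera call takes 0.05 s, during which the arm holds its last target.

## Working session

There is one attempt and no reset: what is moved stays moved. The work goes in short steps, Python scripts to look and compute and a tool call to move; the robot and the scene stay as the last step left them, time stands still between calls to the robot, and variables do not carry over. Pictures are saved under pics/ and viewed, and the job is handed in when it is done.

Besides the shell and the picture viewer there is one more tool, called after ">>>" by a JSON object that holds its "op" and its "data". carry_out: Moves the arm, as the interface text tells. Its arguments: {"type":"object","properties":{"commands":{"type":"array","items":{"type":"array","items":{"type":"number"}}},"squeeze":{"type":"number"}},"required":["commands"]}

```bash
ls; mkdir -p pics; cat > h.py <<'E'
import numpy as np,cv2,pickle
from plant import ctrl
def shot(n,save):
    c=ctrl.camera(n); cv2.imwrite(f'pics/{save}.png',c['frame']); pickle.dump(c,open(f'pics/{save}.pkl','wb')); return c
def ld(save): return pickle.load(open(f'pics/{save}.pkl','rb'))
def cloud(c):
    z=c['range_z'].astype(float); v,u=np.mgrid[0:z.shape[0],0:z.shape[1]]
    P=np.stack([(u-c['cx'])/c['fx']*z,(v-c['cy'])/c['fy']*z,z],-1)
    R=cv2.Rodrigues(np.array(c['rvec'],float))[0]
    W=(P-np.array(c['tvec'],float).ravel())@R
    W[z==0]=np.nan
    return W
E
python3 - <<'E'
from h import *
print(ctrl.observe())
for n in('side','top'):
    c=shot(n,n+'0'); print(n,c['fx'],c['rvec'],c['tvec'])
E
```

```text
pics
{'time_s': 0.0, 'joint_pos': array([-1.16572215e+00,  9.19073781e-02,  1.23191533e+00, -1.85440198e-05,
        1.81984292e+00, -5.67153565e-02]), 'qvel': array([ 3.86920075e-04, -6.30480392e-05, -6.22386667e-04,  1.37235698e-03,
        3.00999273e-04,  3.39373952e-04]), 'effort': array([-1.18136486e-03, -4.58735204e+01, -4.18022060e+01, -1.42412191e-04,
        1.16976339e-02,  7.69166661e-06]), 'ee_pos': array([ 0.26720227, -0.53689781,  0.23810521]), 'tcp_rot': array([-3.05623831e+00, -7.18475727e-01,  5.91728390e-04]), 'force': array([ 0.40817799, -0.18781408,  0.27713864]), 'ft_torque': array([ 0.04172825,  0.01305554, -0.04601122]), 'grip_width': 1.0006531924671311}
side 411.59791534979905 [ 0.32005947 -2.70847622  1.35296706] [0.49824921 0.15342568 1.17564721]
top 456.39180844630334 [ 2.1704696  -2.12013502  0.19293417] [-0.0351268   0.50815196  1.09849988]
```

View pics/side0.png

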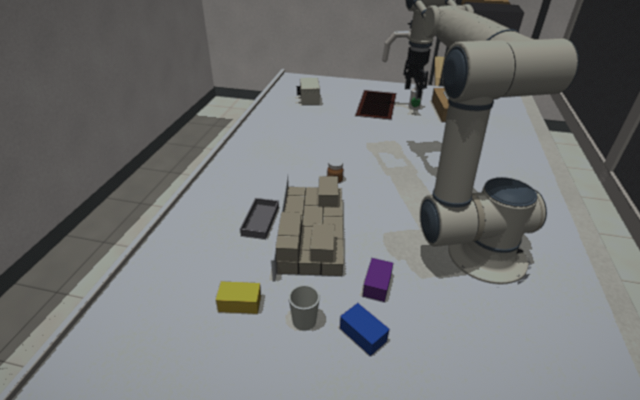

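View pics/top0.png

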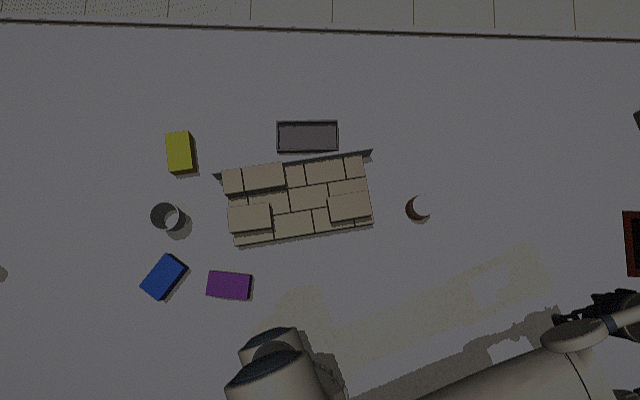

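```bash
python3 - <<'E'
from h import *
c=ld('top0');W=cloud(c)
im=c['frame'][130:260,200:390]; im=cv2.convertScaleAbs(im,alpha=2.2)
cv2.imwrite('pics/crop0.png',cv2.resize(im,None,fx=4.2,fy=4.2,interpolation=cv2.INTER_CUBIC))
z=W[...,2]
print(W[200,340],W[240,290],W[205,260], W[180,265],W[350,100])
m=np.zeros(z.shape,np.uint8); m[(z>0.088)&(z<0.115)]=1; m[:140]=0;m[260:]=0;m[:,:200]=0;m[:,390:]=0
n,l,st,ce=cv2.connectedComponentsWithStats(m)
for i in range(1,n):
    if st[i,4]<60: continue
    p=W[l==i]; r=cv2.minAreaRect((p[:,:2]*1000).astype(np.float32)); print(i,st[i],r,cv2.boxPoints(r).round(1).tolist(),np.median(p[:,2]))
E
```

```text
[ 0.49775572 -0.07777996  0.10202372] [0.40772493 0.04135884 0.00129199] [0.48116794 0.11042719 0.10176023] [0.5419338  0.10133825 0.09924796] [0.12979676 0.49494912 0.00058519]
2 [ 221  161   65   34 1527] ((548.2278442382812, 130.5608673095703), (58.984004974365234, 147.61366271972656), 10.636275291442871) [[505.6000061035156, 197.6999969482422], [532.9000244140625, 52.599998474121094], [590.7999877929688, 63.5], [563.5999755859375, 208.5]] 0.10070314187975499
3 [ 327  190   46   32 1076] ((486.47564697265625, -99.89850616455078), (60.64236068725586, 100.0868911743164), 11.371601104736328) [[446.8999938964844, -56.79999923706055], [466.6000061035156, -154.89999389648438], [526.0999755859375, -143.0], [506.29998779296875, -44.900001525878906]] 0.10077704069435954
4 [ 227  202   45   31 1108] ((453.6911315917969, 135.7988739013672), (61.013851165771484, 99.87769317626953), 9.107528686523438) [[415.70001220703125, 180.3000030517578], [431.5, 81.69999694824219], [491.70001220703125, 91.30000305175781], [475.8999938964844, 189.89999389648438]] 0.10067393309339503
```

View pics/crop0.png

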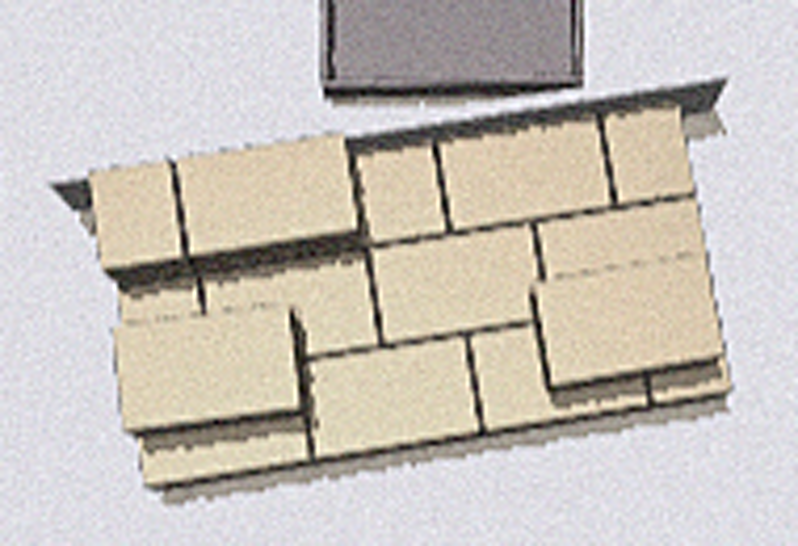

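```bash
python3 - <<'E'
from h import *
from scipy.spatial.transform import Rotation as Ro
c=ld('top0');W=cloud(c);z=W[...,2]
m=(z>0.066)&(z<0.088);m[:140]=0;m[200:]=0;m[:,:205]=0;m[:,385:]=0
p=W[m][:,:2]*1000
vx,vy,x0,y0=cv2.fitLine(p.astype(np.float32),cv2.DIST_HUBER,0,.01,.01).ravel(); print('rail',len(p),np.degrees(np.arctan2(-vx,vy))%180,x0,y0)
for th in (10,10.65,):
    t=np.radians(th);e=np.array([np.cos(t),np.sin(t)]); q=(p-[566.7,32.3]); print(np.percentile(q@e,[5,50,95]),(q@[-e[1],e[0]]).min(),(q@[-e[1],e[0]]).max())
m=(z>0.04)&(z<0.115);m[:140]=0;m[260:]=0;m[:,:200]=0;m[:,390:]=0
# edges of the laid and first course ends: front row line at z~.05
p=W[(z>0.045)&(z<0.056)][:,:2]*1000
p=p[(abs(p[:,0]-500)<130)&(abs(p[:,1]-30)<230)]
r=cv2.minAreaRect(p.astype(np.float32));print(r)
t=np.radians(10.65);e=np.array([np.cos(t),np.sin(t)]);f=np.array([-e[1],e[0]]);q=p-[566.7,32.3]
print('first course x,y ranges',np.percentile(q@e,[.2,99.8]),np.percentile(q@f,[.2,99.8]))
# front edge line
s=q@f;xx=q@e
b=np.arange(-160,160,8);L=np.array([[k+4,np.sort(xx[(s>k)&(s<k+8)])[2]] for k in b if ((s>k)&(s<k+8)).sum()>5]);print(np.round(L[:,1]),np.polyfit(L[:,0],L[:,1],1))
E
```

```text
rail 696 10.553757 604.67773 7.3799825
[-29.99954153  32.99309325  38.52522055] -198.21942593335834 200.36455770788848
[-28.7863599   32.71706115  37.83165365] -198.5889887766892 200.03028940919364
((507.6847839355469, 29.452407836914062), (180.3322296142578, 383.14703369140625), 10.66028881072998)
first course x,y ranges [-148.38762771   30.88755881] [-173.15724464  173.16943571]
[-146. -146. -147. -147. -147. -147. -147. -148. -147. -146. -147. -146.
 -148. -148. -146. -148. -147. -147. -146. -148. -147. -148. -147. -147.
 -147. -147. -146. -147. -148. -147. -147. -147. -146. -146. -147. -147.
 -148. -147. -147. -148.] [-1.67723080e-03 -1.46921517e+02]
```

>>> {"op": "carry_out", "data": {"commands": [[3,4,0,0,0,7,1],[6,8,0,0,0,14,1],[9,12,0,0,0,21,1],[12,16,0,0,0,28,1],[14,20,0,0,0,35,1]]}}

```text
time_s: 0.52
ee_pos: [0.3896, -0.3665, 0.2385]
tcp_rot: [-2.695, -1.612, -0.0]
force: [0.7, -0.3, -0.1]
grip_width: 1.001
```

>>> {"op": "carry_out", "data": {"commands": [[1.6,4,0,0,0,7,1],[3.2,8,0,0,0,14,1],[4.8,12,0,0,0,21,1],[6.4,16,0,0,0,28,1],[8,20,-4,0,0,35,1]]}}

```text
time_s: 0.93
ee_pos: [0.4649, -0.1814, 0.2179]
tcp_rot: [2.078, 2.344, 0.005]
force: [0.8, -0.7, 1.6]
grip_width: 1.001
```

>>> {"op": "carry_out", "data": {"commands": [[0,3.7,-3,0,0,4,1],[0,3.7,-4,0,0,4,1],[0,3.7,-6,0,0,4,1],[0,3.7,-7,0,0,4,1],[0,3.7,-7,0,0,4,1]]}}

```text
time_s: 1.35
ee_pos: [0.4613, -0.1458, 0.1397]
tcp_rot: [-2.006, -2.411, 0.003]
force: [0.5, 0.8, 0.3]
grip_width: 0.997
```

```bash
python3 - <<'E'
from h import *
o=ctrl.observe();print(o['ee_pos'],o['tcp_rot'],2*np.degrees(np.arctan2(o['tcp_rot'][1],o['tcp_rot'][0]))%360,o['time_s'])
c=shot('top','top1');s=shot('side','side1')
W=cloud(c)
cv2.imwrite('pics/c1.png',cv2.resize(cv2.convertScaleAbs(c['frame'][130:270,200:400],alpha=2),None,fx=4,fy=4))
cv2.imwrite('pics/d1.png',cv2.resize(s['frame'][130:290,230:390],None,fx=3.7,fy=3.7,interpolation=cv2.INTER_CUBIC))
E
```

```text
[ 0.46126538 -0.14584395  0.1396518 ] [-2.00616997 -2.41100444  0.00278148] 100.47306934251122 1.35
```

View pics/c1.png

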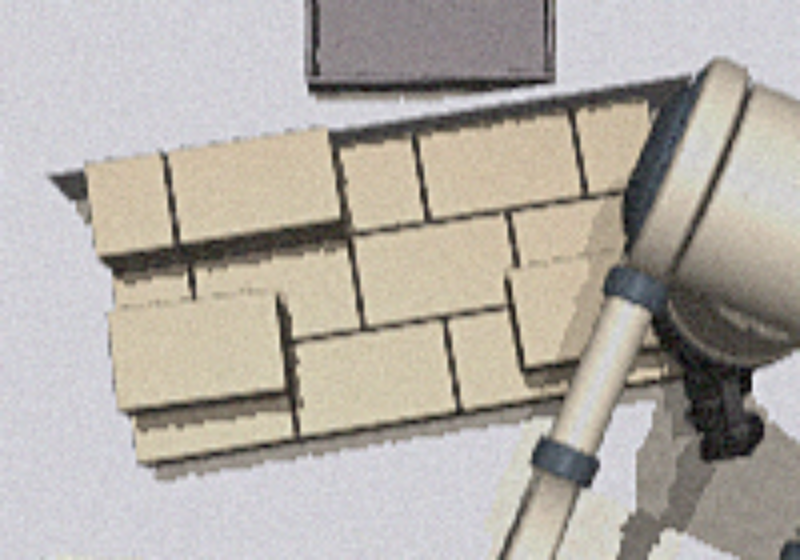

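View pics/d1.png

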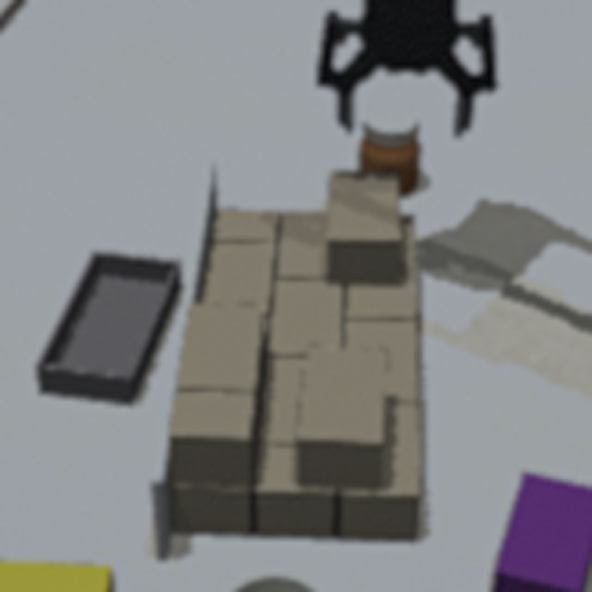

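```bash
python3 - <<'E'
from h import *
s=ld('side1');W=cloud(s)*1000
p=W[150:172,312:366].reshape(-1,3); p=p[(p[:,0]>380)&(p[:,0]<540)&(abs(p[:,1]+146)<40)&(p[:,2]>95)]
i=np.argsort(p[:,2]); print(p[i][:25].round()) 
o=ctrl.observe();print(o['ee_pos'],o['time_s'])
E
```

```text
[[ 422. -158.  150.]
 [ 423. -164.  150.]
 [ 414. -147.  151.]
 [ 504. -126.  153.]
 [ 416. -142.  153.]
 [ 505. -128.  155.]
 [ 507. -122.  156.]
 [ 512. -132.  156.]
 [ 515. -131.  156.]
 [ 417. -143.  156.]
 [ 408. -149.  157.]
 [ 413. -141.  158.]
 [ 411. -147.  158.]
 [ 507. -123.  158.]
 [ 417. -145.  158.]
 [ 505. -129.  159.]
 [ 414. -144.  160.]
 [ 508. -126.  160.]
 [ 409. -151.  160.]
 [ 512. -130.  160.]
 [ 515. -129.  161.]
 [ 508. -128.  162.]
 [ 414. -145.  162.]
 [ 411. -145.  163.]
 [ 417. -143.  163.]]
[ 0.46250355 -0.14681317  0.14303312] 1.45
```

>>> {"op": "carry_out", "data": {"commands": [[1.2,2.4,0,0,0,0,1],[2.4,4.7,0,0,0,0,1],[2.4,4.7,0,0,0,0,1],[2.4,4.7,0,0,0,0,1],[2.4,4.7,0,0,0,0,1]]}}

```text
time_s: 1.87
ee_pos: [0.4869, -0.1003, 0.144]
tcp_rot: [2.009, 2.413, 0.0]
force: [0.3, 0.6, 0.2]
grip_width: 0.998
```

```bash
cat >> h.py <<'E'
TH=np.radians(10.65);E=np.array([np.cos(TH),np.sin(TH)]);F=np.array([-E[1],E[0]]);O=np.array([567.3,32.4])
def w2(p): q=np.asarray(p)[:2]-O; return np.array([q@E,q@F])
def st():
    o=ctrl.observe();p=o['ee_pos']*1000;R=o['tcp_rot']
    print('t',round(o['time_s'],2),'ee',p.round(1),'wall',w2(p).round(1),'psi',round(2*np.degrees(np.arctan2(R[1],R[0]))%360,2),'F wall',np.round([o['force'][:2]@E,o['force'][:2]@F,o['force'][2]],1),'g',round(o['grip_width'],3))
E
python3 -c "
from h import *
st()"
```

```text
t 1.87 ee [ 486.9 -100.3  144. ] wall [-103.5 -115.5] psi 100.44 F wall [0.4 0.6 0.2] g 0.998
```

>>> {"op": "carry_out", "data": {"commands": [[0,0,-1.5,0,0,0.2,1],[0,0,-3,0,0,0.2,1],[0,0,-4.5,0,0,0.2,1],[0,0,-5.8,0,0,0.2,1],[0,0,-5.8,0,0,0.2,1]]}}

```text
time_s: 2.28
ee_pos: [0.4849, -0.1, 0.082]
tcp_rot: [-2.005, -2.414, 0.003]
force: [-0.6, -0.7, -0.6]
grip_width: 0.999
```

>>> {"op": "carry_out", "data": {"commands": [[0,0,0,0,0,0,0.6],[0,0,0,0,0,0,0.5],[0,0,0,0,0,0,0.4],[0,0,0,0,0,0,0.4],[0,0,0,0,0,0,0.4]], "squeeze": 30}}

```text
time_s: 2.7
ee_pos: [0.4872, -0.0999, 0.0862]
tcp_rot: [2.004, 2.416, 0.001]
force: [-1.2, -1.3, 3.0]
grip_width: 0.696
```

```bash
python3 - <<'E'
from h import *
st()
s=shot('side','side2')
cv2.imwrite('pics/d2.png',cv2.resize(s['frame'][130:290,230:390],None,fx=3.7,fy=3.7,interpolation=cv2.INTER_CUBIC))
E
```

```text
t 2.7 ee [487.2 -99.9  86.2] wall [-103.1 -115.2] psi 100.65 F wall [-1.5 -1.   3. ] g 0.696
```

View pics/d2.png

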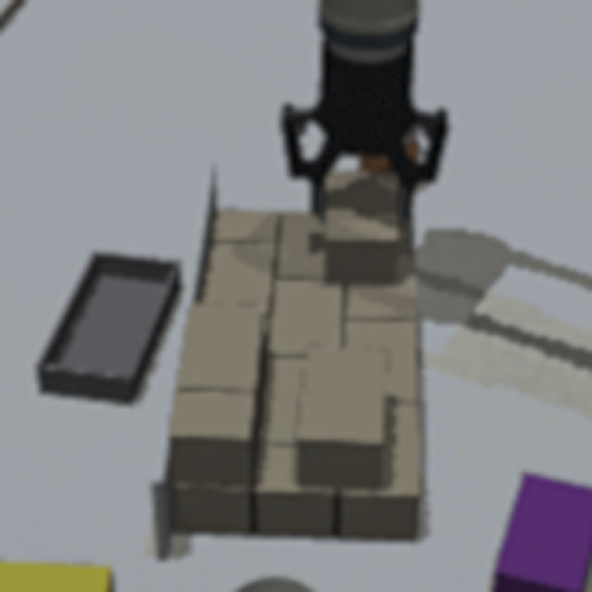

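```bash
python3 - <<'E'
from h import *
s=ld('side2');W=cloud(s)*1000;g=s['frame'].mean(2)
for v in range(180,194): print(v,[ (int(g[v,u]),*W[v,u].round().tolist()) for u in range(315,319)])
E
```

```text
180 [(31, 522.0, -81.0, 124.0), (31, 519.0, -79.0, 126.0), (52, 516.0, -83.0, 123.0), (87, 521.0, -121.0, 98.0)]
181 [(34, 524.0, -88.0, 115.0), (39, 519.0, -83.0, 120.0), (48, 517.0, -84.0, 119.0), (70, 520.0, -114.0, 99.0)]
182 [(34, 523.0, -85.0, 114.0), (39, 519.0, -83.0, 116.0), (41, 516.0, -84.0, 116.0), (51, 518.0, -107.0, 100.0)]
183 [(34, 524.0, -89.0, 107.0), (39, 520.0, -84.0, 112.0), (42, 517.0, -86.0, 111.0), (47, 517.0, -102.0, 100.0)]
184 [(34, 523.0, -86.0, 106.0), (39, 520.0, -86.0, 106.0), (42, 516.0, -82.0, 109.0), (47, 516.0, -95.0, 101.0)]
185 [(34, 524.0, -88.0, 100.0), (39, 519.0, -83.0, 104.0), (42, 516.0, -82.0, 106.0), (51, 514.0, -89.0, 101.0)]
186 [(35, 523.0, -88.0, 97.0), (40, 519.0, -83.0, 101.0), (47, 515.0, -79.0, 104.0), (65, 513.0, -84.0, 101.0)]
187 [(48, 523.0, -86.0, 94.0), (47, 519.0, -84.0, 97.0), (56, 516.0, -84.0, 97.0), (85, 512.0, -78.0, 102.0)]
188 [(72, 523.0, -86.0, 91.0), (61, 519.0, -83.0, 93.0), (61, 514.0, -76.0, 99.0), (88, 511.0, -75.0, 100.0)]
189 [(90, 535.0, -139.0, 49.0), (74, 519.0, -82.0, 90.0), (69, 516.0, -82.0, 91.0), (90, 509.0, -67.0, 102.0)]
190 [(98, 532.0, -129.0, 52.0), (88, 529.0, -129.0, 52.0), (83, 515.0, -81.0, 87.0), (94, 508.0, -63.0, 101.0)]
191 [(102, 532.0, -126.0, 50.0), (99, 528.0, -124.0, 52.0), (94, 511.0, -61.0, 98.0), (99, 507.0, -58.0, 101.0)]
192 [(91, 530.0, -119.0, 51.0), (90, 527.0, -120.0, 51.0), (92, 509.0, -53.0, 101.0), (98, 506.0, -54.0, 101.0)]
193 [(63, 530.0, -118.0, 48.0), (65, 526.0, -114.0, 51.0), (76, 509.0, -50.0, 99.0), (91, 505.0, -48.0, 101.0)]
```

>>> {"op": "carry_out", "data": {"commands": [[0.1,1.7,0,0,0,0,0.4],[0.2,3.4,0,0,0,0,0.4],[0.3,5.1,0,0,0,0,0.4],[0.4,6.8,0,0,0,0,0.4],[0.4,8.3,0,0,0,0,0.4]], "squeeze": 40}}

```text
time_s: 3.17
ee_pos: [0.4915, -0.0164, 0.0863]
tcp_rot: [2.004, 2.415, 0.001]
force: [0.1, -3.9, 4.6]
grip_width: 0.69
```

>>> {"op": "carry_out", "data": {"commands": [[0.5,0.1,0,0,0,0,0.4],[1.5,0.3,0,0,0,0,0.4],[2.5,0.5,0,0,0,0,0.4],[3.5,0.65,0,0,0,0,0.4],[4,0.75,0,0,0,0,0.4]]}}

```text
time_s: 3.58
ee_pos: [0.5312, -0.009, 0.0863]
tcp_rot: [2.005, 2.418, -0.0]
force: [-6.9, -1.4, 9.9]
grip_width: 0.694
```

```bash
python3 - <<'E'
from h import *
st()
s=shot('side','side3')
cv2.imwrite('pics/d3.png',cv2.resize(s['frame'][130:290,230:390],None,fx=3.7,fy=3.7,interpolation=cv2.INTER_CUBIC))
st()
E
```

```text
t 3.58 ee [531.2  -9.   86.3] wall [-43.1 -34. ] psi 100.68 F wall [-7.  -0.1  9.9] g 0.694
t 3.63 ee [531.8  -8.8  86.3] wall [-42.5 -34. ] psi 100.68 F wall [-0.7 -0.3  6.4] g 0.693
```

View pics/d3.png

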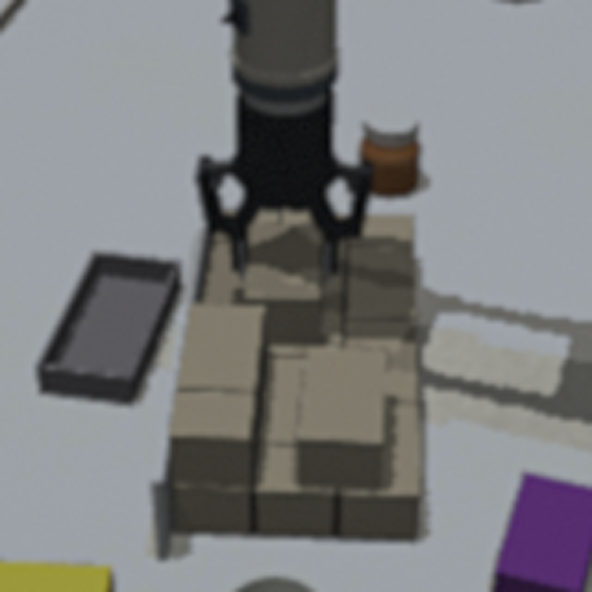

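>>> {"op": "carry_out", "data": {"commands": [[0.7,0.15,0,0,0,0,0.4],[1.5,0.3,0,0,0,0,0.4],[2.3,0.45,0,0,0,0,0.4],[3.1,0.6,0,0,0,0,0.4],[3.6,0.7,0,0,0,0,0.4]]}}

```text
time_s: 4.05
ee_pos: [0.567, -0.0021, 0.0863]
tcp_rot: [2.005, 2.418, -0.0]
force: [-5.4, -1.8, 8.0]
grip_width: 0.691
```

>>> {"op": "carry_out", "data": {"commands": [[0.1,0.02,0,0,0,0,0.4],[0.2,0.04,0,0,0,0,0.4],[0.3,0.06,0,0,0,0,0.4],[0.4,0.08,0,0,0,0,0.4],[0.45,0.08,0,0,0,0,0.4]]}}

```text
time_s: 4.47
ee_pos: [0.571, -0.0014, 0.0864]
tcp_rot: [2.005, 2.418, -0.0]
force: [-5.5, -1.1, 8.4]
grip_width: 0.694
```

```bash
python3 -c "
from h import *
st()"
```

```text
t 4.47 ee [571.   -1.4  86.4] wall [ -2.6 -33.9] psi 100.66 F wall [-5.6 -0.1  8.4] g 0.694
```

>>> {"op": "carry_out", "data": {"commands": [[0.05,0.01,0,0,0,0,0.4],[0.1,0.02,0,0,0,0,0.4],[0.15,0.03,0,0,0,0,0.4],[0.2,0.04,0,0,0,0,0.4],[0.25,0.05,0,0,0,0,0.4]]}}

```text
time_s: 4.88
ee_pos: [0.572, -0.0012, 0.0864]
tcp_rot: [-2.005, -2.416, 0.005]
force: [-14.3, -1.2, 13.4]
grip_width: 0.697
```

```bash
python3 -c "
from h import *
st()"
```

```text
t 4.88 ee [572.   -1.2  86.4] wall [ -1.6 -33.8] psi 100.62 F wall [-14.3   1.5  13.4] g 0.697
```

>>> {"op": "carry_out", "data": {"commands": [[-0.1,0.1,0,0,0,0,0.4],[-0.13,0.25,0,0,0,0,0.4],[-0.16,0.4,0,0,0,0,0.4],[-0.18,0.5,0,0,0,0,0.4],[-0.2,0.6,0,0,0,0,0.4]]}}

```text
time_s: 5.3
ee_pos: [0.5714, 0.0021, 0.0864]
tcp_rot: [2.007, 2.413, -0.007]
force: [-7.7, -9.9, 8.0]
grip_width: 0.693
```

>>> {"op": "carry_out", "data": {"commands": [[-0.01,0.06,0,0,0,0,0.4],[-0.02,0.12,0,0,0,0,0.4],[-0.03,0.18,0,0,0,0,0.4],[-0.04,0.22,0,0,0,0,0.4],[-0.05,0.26,0,0,0,0,0.4]]}}

```text
time_s: 5.72
ee_pos: [0.5709, 0.0046, 0.0864]
tcp_rot: [2.007, 2.413, -0.007]
force: [-6.5, -9.9, 8.1]
grip_width: 0.694
```

```bash
python3 -c "
from h import *
st()"
```

```text
t 5.72 ee [570.9   4.6  86.4] wall [ -1.6 -28. ] psi 100.48 F wall [-8.2 -8.5  8.1] g 0.694
```

>>> {"op": "carry_out", "data": {"commands": [[-0.01,0.06,0,0,0,0,0.4],[-0.02,0.12,0,0,0,0,0.4],[-0.03,0.18,0,0,0,0,0.4],[-0.04,0.24,0,0,0,0,0.4],[-0.05,0.3,0,0,0,0,0.4]]}}

```text
time_s: 6.13
ee_pos: [0.5703, 0.0075, 0.0864]
tcp_rot: [2.007, 2.413, -0.007]
force: [-6.1, -11.1, 9.6]
grip_width: 0.696
```

```bash
python3 -c "
from h import *
st()"
```

```text
t 6.13 ee [570.3   7.5  86.4] wall [ -1.6 -25. ] psi 100.48 F wall [-8.1 -9.8  9.6] g 0.696
```

>>> {"op": "carry_out", "data": {"commands": [[-0.01,0.06,0,0,0,0,0.4],[-0.02,0.12,0,0,0,0,0.4],[-0.03,0.18,0,0,0,0,0.4],[-0.04,0.22,0,0,0,0,0.4],[-0.05,0.26,0,0,0,0,0.4]]}}

```text
time_s: 6.55
ee_pos: [0.5703, 0.0077, 0.0864]
tcp_rot: [2.006, 2.409, -0.011]
force: [-4.6, -20.5, 7.5]
grip_width: 0.688
```

```bash
python3 - <<'E'
from h import *
st()
s=shot('side','side4')
cv2.imwrite('pics/d4.png',cv2.resize(s['frame'][170:270,260:360],None,fx=6,fy=6,interpolation=cv2.INTER_CUBIC))
E
```

```text
t 6.55 ee [570.3   7.7  86.4] wall [ -1.6 -24.9] psi 100.42 F wall [ -8.3 -19.3   7.5] g 0.688
```

View pics/d4.png

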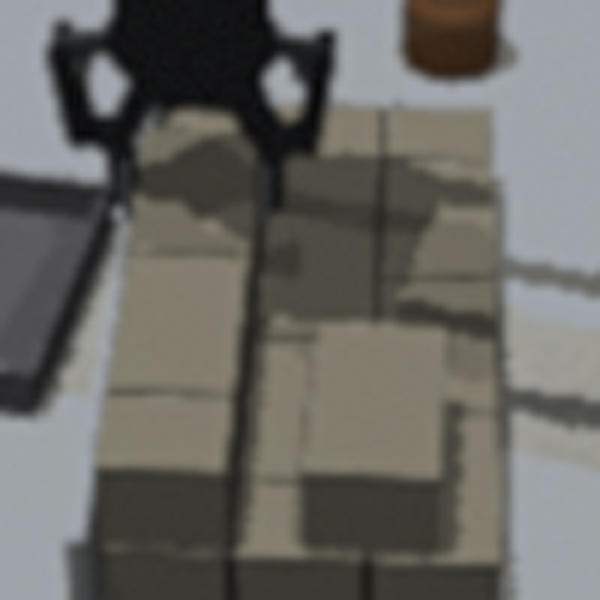

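>>> {"op": "carry_out", "data": {"commands": [[0.02,-0.1,0,0,0,0,0.4],[0.04,-0.18,0,0,0,0,0.5],[0.04,-0.18,0,0,0,0,0.8],[0.04,-0.18,0,0,0,0,1],[0.04,-0.18,0,0,0,0,1]]}}

```text
time_s: 7.02
ee_pos: [0.5706, 0.012, 0.0846]
tcp_rot: [-2.005, -2.418, -0.001]
force: [0.2, 0.3, 0.7]
grip_width: 0.997
```

>>> {"op": "carry_out", "data": {"commands": [[0,0,0,0,0,0,1],[0,0,1,0,0,0,1],[0,0,3,0,0,0,1],[0,0,5,0,0,0,1],[0,0,6,0,0,0,1]]}}

```text
time_s: 7.43
ee_pos: [0.5714, 0.0121, 0.1483]
tcp_rot: [2.003, 2.416, 0.004]
force: [0.0, -0.1, 1.2]
grip_width: 0.999
```

```bash
python3 -c "
from h import *
st()"
```

```text
t 7.43 ee [571.4  12.1 148.3] wall [  0.3 -20.7] psi 100.69 F wall [ 0.  -0.1  1.2] g 0.999
```

>>> {"op": "carry_out", "data": {"commands": [[-2.5,2.5,0,0,0,0,1],[-5,5,0,0,0,0,1],[-7.5,7.5,0,0,0,0,1],[-10,10,0,0,0,0,1],[-11.8,12.4,0,0,0,0,1]]}}

```text
time_s: 7.85
ee_pos: [0.4508, 0.1369, 0.1452]
tcp_rot: [-2.005, -2.418, -0.001]
force: [0.9, 1.6, 0.7]
grip_width: 1.001
```

>>> {"op": "carry_out", "data": {"commands": [[0,0,0,0,0,0,1],[0,0,0,0,0,0,1],[0,0,0,0,0,0,1],[0,0,0,0,0,0,1],[0,0,0,0,0,0,1]]}}

```text
time_s: 8.27
ee_pos: [0.4531, 0.135, 0.1447]
tcp_rot: [2.007, 2.417, -0.001]
force: [-0.6, 0.1, -0.6]
grip_width: 0.997
```

```bash
python3 - <<'E'
from h import *
st()
c=shot('top','top5');W=cloud(c)
cv2.imwrite('pics/c5.png',cv2.resize(cv2.convertScaleAbs(c['frame'][130:270,200:400],alpha=2),None,fx=4,fy=4))
z=W[...,2];p=W[(z>.088)&(z<.112)][:,:2]*1000
q=(p-O)@np.c_[E,F]; k=(abs(q[:,0])<36)&(q[:,1]<25)&(q[:,1]>-100);q=q[k].astype(np.float32)
print(cv2.minAreaRect(q),len(q),q.min(0),q.max(0))
E
```

```text
t 8.27 ee [453.1 135.  144.7] wall [-93.3 121.9] psi 100.58 F wall [-0.6  0.2 -0.6] g 0.997
((-0.8049526214599609, -25.10006332397461), (61.34920883178711, 100.38277435302734), 0.7738171815872192) 1061 [-32.02143 -75.05508] [30.478489 24.870253]
```

View pics/c5.png

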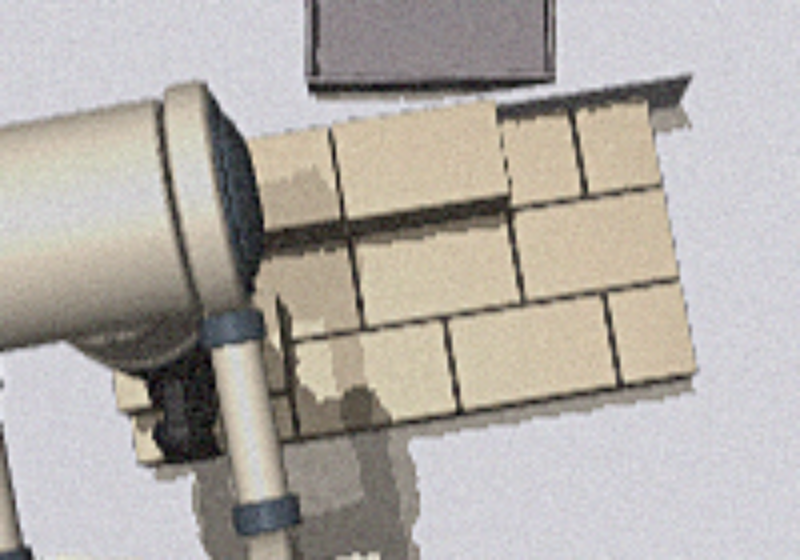

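>>> {"op": "carry_out", "data": {"commands": [[0,0,-1.5,0,0,0,1],[0,0,-3,0,0,0,1],[0,0,-4.5,0,0,0,1],[0,0,-5.7,0,0,0,1],[0,0,-5.7,0,0,0,1]]}}

```text
time_s: 8.73
ee_pos: [0.4513, 0.1349, 0.0846]
tcp_rot: [-2.005, -2.415, 0.007]
force: [-1.3, 0.4, -0.2]
grip_width: 0.996
```

>>> {"op": "carry_out", "data": {"commands": [[0,0,0,0,0,0,0.6],[0,0,0,0,0,0,0.5],[0,0,0,0,0,0,0.4],[0,0,0,0,0,0,0.4],[0,0,0,0,0,0,0.4]], "squeeze": 40}}

```text
time_s: 9.15
ee_pos: [0.4534, 0.1359, 0.0893]
tcp_rot: [2.004, 2.417, 0.003]
force: [1.1, -0.5, 4.3]
grip_width: 0.69
```

```bash
python3 -c "
from h import *
st()"
```

```text
t 9.15 ee [453.4 135.9  89.3] wall [-92.8 122.7] psi 100.66 F wall [ 1.  -0.7  4.3] g 0.69
```

>>> {"op": "carry_out", "data": {"commands": [[0,0,0,0,0,0,0.85],[0,0,-0.15,0,0,0,0.9],[0,0,-0.3,0,0,0,0.9],[0,0,-0.3,0,0,0,0.9],[0,0,-0.3,0,0,0,0.9]]}}

```text
time_s: 9.57
ee_pos: [0.4523, 0.1357, 0.0844]
tcp_rot: [-2.005, -2.418, 0.001]
force: [-0.0, 0.3, 0.8]
grip_width: 0.897
```

>>> {"op": "carry_out", "data": {"commands": [[0,0,0,0,0,0,0.6],[0,0,0,0,0,0,0.5],[0,0,0,0,0,0,0.4],[0,0,0,0,0,0,0.4],[0,0,0,0,0,0,0.4]], "squeeze": 40}}

```text
time_s: 9.98
ee_pos: [0.4527, 0.1358, 0.0851]
tcp_rot: [2.005, 2.418, 0.001]
force: [0.5, -0.3, 0.8]
grip_width: 0.691
```

```bash
python3 -c "
from h import *
st()"
```

```text
t 9.98 ee [452.7 135.8  85.1] wall [-93.5 122.8] psi 100.66 F wall [ 0.4 -0.4  0.8] g 0.691
```

>>> {"op": "carry_out", "data": {"commands": [[0.3,-1.5,0,0,0,0,0.4],[0.65,-3.5,0,0,0,0,0.4],[1.05,-5.5,0,0,0,0,0.4],[1.4,-7.5,0,0,0,0,0.4],[1.8,-9.5,0,0,0,0,0.4]]}}

```text
time_s: 10.4
ee_pos: [0.4706, 0.0404, 0.0851]
tcp_rot: [-2.004, -2.418, -0.001]
force: [0.2, 2.5, 2.5]
grip_width: 0.693
```

>>> {"op": "carry_out", "data": {"commands": [[0.4,-2,0,0,0,0,0.4],[0.75,-4,0,0,0,0,0.4],[1.15,-6,0,0,0,0,0.4],[1.5,-8,0,0,0,0,0.4],[1.9,-10,0,0,0,0,0.4]]}}

```text
time_s: 10.82
ee_pos: [0.4896, -0.0597, 0.0851]
tcp_rot: [-2.005, -2.418, -0.001]
force: [-0.1, 3.1, 1.9]
grip_width: 0.695
```

>>> {"op": "carry_out", "data": {"commands": [[0.4,-1.8,0,0,0,0,0.4],[0.7,-3.6,0,0,0,0,0.4],[1,-5,0,0,0,0,0.4],[1.15,-6,0,0,0,0,0.4],[1.15,-6.2,0,0,0,0,0.4]]}}

```text
time_s: 11.23
ee_pos: [0.5014, -0.1223, 0.0851]
tcp_rot: [2.007, 2.417, 0.001]
force: [0.3, 1.8, 2.5]
grip_width: 0.694
```

```bash
python3 -c "
from h import *
st()"
```

```text
t 11.23 ee [ 501.4 -122.3   85.1] wall [ -93.4 -139.8] psi 100.59 F wall [0.6 1.7 2.5] g 0.694
```

>>> {"op": "carry_out", "data": {"commands": [[1.2,0.23,0,0,0,0,0.4],[3,0.56,0,0,0,0,0.4],[4.8,0.9,0,0,0,0,0.4],[6.6,1.24,0,0,0,0,0.4],[8.2,1.54,0,0,0,0,0.4]]}}

```text
time_s: 11.65
ee_pos: [0.5834, -0.1054, 0.0851]
tcp_rot: [-2.005, -2.418, 0.002]
force: [-4.1, -0.8, 5.6]
grip_width: 0.693
```

>>> {"op": "carry_out", "data": {"commands": [[0.2,0.04,0,0,0,0,0.4],[0.4,0.08,0,0,0,0,0.4],[0.6,0.11,0,0,0,0,0.4],[0.75,0.14,0,0,0,0,0.4],[0.9,0.17,0,0,0,0,0.4]]}}

```text
time_s: 12.07
ee_pos: [0.5908, -0.1042, 0.0851]
tcp_rot: [-2.004, -2.417, 0.003]
force: [-11.0, -0.8, 9.1]
grip_width: 0.693
```

```bash
python3 -c "
from h import *
st()"
```

```text
t 12.07 ee [ 590.8 -104.2   85.1] wall [  -2.2 -138.6] psi 100.67 F wall [-11.    1.3   9.1] g 0.693
```

>>> {"op": "carry_out", "data": {"commands": [[-0.1,0.2,0,0,0,0,0.4],[-0.14,0.45,0,0,0,0,0.4],[-0.18,0.7,0,0,0,0,0.4],[-0.22,0.9,0,0,0,0,0.4],[-0.26,1.1,0,0,0,0,0.4]]}}

```text
time_s: 12.48
ee_pos: [0.5888, -0.0948, 0.0851]
tcp_rot: [2.006, 2.416, -0.004]
force: [-2.7, -5.8, 5.0]
grip_width: 0.693
```

>>> {"op": "carry_out", "data": {"commands": [[-0.01,0.07,0,0,0,0,0.4],[-0.02,0.14,0,0,0,0,0.4],[-0.04,0.21,0,0,0,0,0.4],[-0.05,0.28,0,0,0,0,0.4],[-0.06,0.35,0,0,0,0,0.4]]}}

```text
time_s: 12.9
ee_pos: [0.5882, -0.0914, 0.0852]
tcp_rot: [2.006, 2.416, -0.004]
force: [-3.7, -6.0, 4.3]
grip_width: 0.695
```

```bash
python3 - <<'E'
from h import *
st()
s=shot('side','side6')
cv2.imwrite('pics/d6.png',cv2.resize(s['frame'][160:270,255:365],None,fx=5.4,fy=5.4,interpolation=cv2.INTER_CUBIC))
E
```

```text
t 12.9 ee [588.2 -91.4  85.2] wall [  -2.4 -125.5] psi 100.59 F wall [-4.8 -5.2  4.3] g 0.695
```

View pics/d6.png

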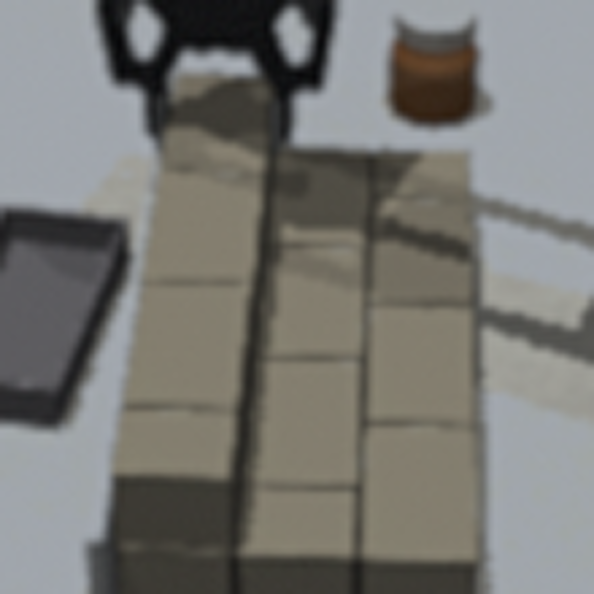

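Almost closed; go on gently till the force rises.

>>> {"op": "carry_out", "data": {"commands": [[-0.01,0.06,0,0,0,0,0.4],[-0.02,0.12,0,0,0,0,0.4],[-0.03,0.18,0,0,0,0,0.4],[-0.04,0.24,0,0,0,0,0.4],[-0.05,0.3,0,0,0,0,0.4]]}}

```text
time_s: 13.37
ee_pos: [0.5881, -0.0912, 0.0853]
tcp_rot: [2.004, 2.411, -0.009]
force: [0.5, -16.6, 2.9]
grip_width: 0.693
```

```bash
python3 -c "
from h import *
st()"
```

```text
t 13.37 ee [588.1 -91.2  85.3] wall [  -2.4 -125.3] psi 100.53 F wall [ -2.5 -16.4   2.9] g 0.693
```

>>> {"op": "carry_out", "data": {"commands": [[0.1,0.02,0,0,0,0,0.4],[0.2,0.04,0,0,0,0,0.4],[0.25,0.05,0,0,0,0,0.4],[0.25,0.05,0,0,0,0,0.4],[0.25,0.05,0,0,0,0,0.4]]}}

```text
time_s: 13.78
ee_pos: [0.5884, -0.0912, 0.0853]
tcp_rot: [2.007, 2.414, -0.015]
force: [-11.5, -15.6, 6.6]
grip_width: 0.692
```

```bash
python3 -c "
from h import *
st()"
```

```text
t 13.78 ee [588.4 -91.2  85.3] wall [  -2.1 -125.3] psi 100.52 F wall [-14.2 -13.2   6.6] g 0.692
```

Seated on both sides. Ease off, release, lift and back clear.

>>> {"op": "carry_out", "data": {"commands": [[-0.12,-0.1,0,0,0,0,0.4],[-0.15,-0.25,0,0,0,0,0.5],[-0.15,-0.25,0,0,0,0,0.8],[-0.15,-0.25,0,0,0,0,1],[-0.15,-0.25,0,0,0,0,1]]}}

```text
time_s: 14.2
ee_pos: [0.5892, -0.0882, 0.0843]
tcp_rot: [-2.005, -2.418, -0.001]
force: [-0.2, -0.9, 0.3]
grip_width: 1.0
```

>>> {"op": "carry_out", "data": {"commands": [[0,0,0,0,0,0,1],[0,0,1,0,0,0,1],[0,0,3,0,0,0,1],[0,0,5.5,0,0,0,1],[0,0,8,0,0,0,1]]}}

```text
time_s: 14.62
ee_pos: [0.5891, -0.0883, 0.1658]
tcp_rot: [-2.004, -2.418, 0.001]
force: [1.7, -0.8, 0.2]
grip_width: 1.0
```

>>> {"op": "carry_out", "data": {"commands": [[-2,-2.5,2,0,0,0,1],[-4,-5,4,0,0,0,1],[-6,-8,4,0,0,0,1],[-9,-11,4,0,0,0,1],[-11,-15,4,0,0,0,1]]}}

```text
time_s: 15.03
ee_pos: [0.4798, -0.2353, 0.2068]
tcp_rot: [2.002, 2.419, 0.001]
force: [-0.0, -0.3, 0.6]
grip_width: 1.001
```

>>> {"op": "carry_out", "data": {"commands": [[-1,-3,0,0,0,0,1],[-2,-6,0,0,0,0,1],[-3,-9,0,0,0,0,1],[-4,-12,0,0,0,0,1],[-4,-12,0,0,0,0,1]]}}

```text
time_s: 15.45
ee_pos: [0.4389, -0.3596, 0.2051]
tcp_rot: [2.011, 2.413, -0.004]
force: [0.6, -0.7, 1.2]
grip_width: 1.0
```

```bash
python3 - <<'E'
from h import *
st()
c=shot('top','top7');s=shot('side','side7');W=cloud(c)
cv2.imwrite('pics/c7.png',cv2.resize(cv2.convertScaleAbs(c['frame'][140:250,210:390],alpha=2.2),None,fx=4.4,fy=4.4,interpolation=cv2.INTER_CUBIC))
cv2.imwrite('pics/d7.png',cv2.resize(s['frame'][160:270,255:365],None,fx=5.4,fy=5.4,interpolation=cv2.INTER_CUBIC))
z=W[...,2];p=W[(z>.088)&(z<.112)][:,:2]*1000
q=(p-O)@np.c_[E,F]; q=q[(abs(q[:,0])<60)&(abs(q[:,1])<190)]
print('y',q[:,1].min(),q[:,1].max())
for a,b in((30,70),(75,120),(125,170)):pass
for a in range(-170,175,15):
    x=np.sort(q[(q[:,1]>a)&(q[:,1]<a+15),0]); print(a,x[[2,-3]].round(1),end=' ')
E
```

```text
t 15.45 ee [ 438.9 -359.6  205.1] wall [-198.6 -361.6] psi 100.38 F wall [ 0.4 -0.8  1.2] g 1.0
y -175.11979648799183 173.86906674117773
-170 [-31.4  27.4] -155 [-31.   27.3] -140 [-31.1  27.1] -125 [-31.1  27.5] -110 [-30.4  28.5] -95 [-30.5  28.2] -80 [-30.2  27.1] -65 [-30.6  28.3] -50 [-30.3  28.6] -35 [-30.7  29. ] -20 [-30.3  28.5] -5 [-30.6  28.3] 10 [-30.8  28.2] 25 [-29.   26.8] 40 [-29.1  28. ] 55 [-29.1  26.9] 70 [-29.1  26.5] 85 [-29.3  26.8] 100 [-29.7  26.6] 115 [-28.8  26.6] 130 [-29.7  26.7] 145 [-29.3  26.7] 160 [-29.7  27.5]
```

View pics/c7.png

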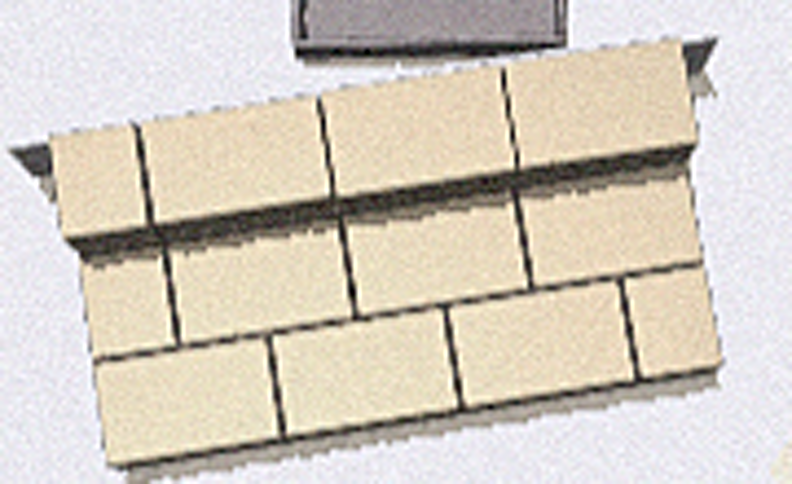

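View pics/d7.png

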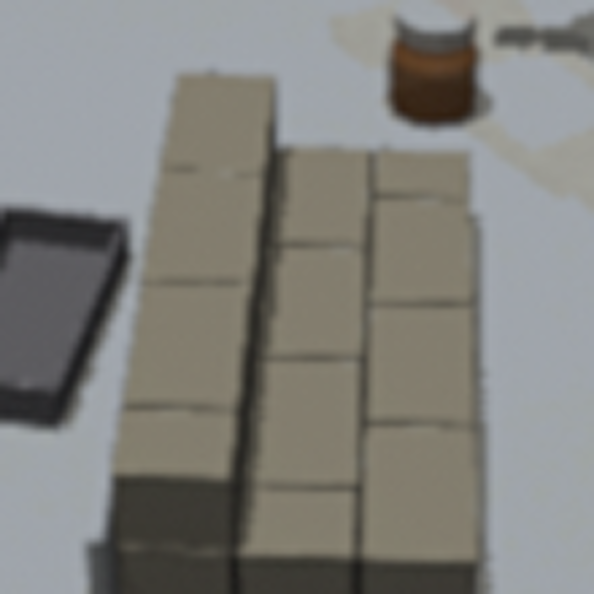

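>>> {"op": "carry_out", "data": {"commands": [[2,4,0,0,0,0,0],[4,8,0,0,0,0,0],[5,12,0,0,0,0,0],[6,16,0,0,0,0,0],[7,20,0,0,0,0,0]]}}

```text
time_s: 15.97
ee_pos: [0.5104, -0.1563, 0.2054]
tcp_rot: [2.003, 2.419, 0.001]
force: [1.0, 0.5, 0.1]
grip_width: 0.299
```

>>> {"op": "carry_out", "data": {"commands": [[1,3,0,0,0,0,0],[1.3,5.6,0,0,0,0,0],[1.3,5.6,0,0,0,0,0],[1.3,5.6,0,0,0,0,0],[1.3,5.6,0,0,0,0,0]]}}

```text
time_s: 16.38
ee_pos: [0.5229, -0.1032, 0.2052]
tcp_rot: [2.003, 2.419, -0.0]
force: [0.9, -0.0, -0.1]
grip_width: 0.0
```

```bash
python3 -c "
from h import *
st()"
```

```text
t 16.38 ee [ 522.9 -103.2  205.2] wall [ -68.7 -125.1] psi 100.75 F wall [ 0.9 -0.2 -0.1] g 0.0
```

>>> {"op": "carry_out", "data": {"commands": [[0,0,-3.5,0,0,0,0],[0,0,-7,0,0,0,0],[0,0,-10,0,0,0,0],[0,0,-12.3,0,0,0,0],[0,0,-12.3,0,0,0,0]]}}

```text
time_s: 16.8
ee_pos: [0.5194, -0.1041, 0.0756]
tcp_rot: [-2.002, -2.409, 0.007]
force: [0.2, 1.8, -1.2]
grip_width: -0.004
```

>>> {"op": "carry_out", "data": {"commands": [[0.3,0.06,0,0,0,0,0],[0.6,0.11,0,0,0,0,0],[0.9,0.17,0,0,0,0,0],[1.2,0.23,0,0,0,0,0],[1.5,0.28,0,0,0,0,0]]}}

```text
time_s: 17.22
ee_pos: [0.5392, -0.1012, 0.0836]
tcp_rot: [2.004, 2.416, 0.002]
force: [-0.4, 0.4, 0.5]
grip_width: 0.001
```

```bash
python3 -c "
from h import *
st()"
```

```text
t 17.22 ee [ 539.2 -101.2   83.6] wall [ -52.3 -126.1] psi 100.66 F wall [-0.3  0.5  0.5] g 0.001
```

>>> {"op": "carry_out", "data": {"commands": [[0.1,0.02,0,0,0,0,0],[0.2,0.04,0,0,0,0,0],[0.3,0.06,0,0,0,0,0],[0.4,0.08,0,0,0,0,0],[0.5,0.1,0,0,0,0,0]]}}

```text
time_s: 17.63
ee_pos: [0.5429, -0.1, 0.0818]
tcp_rot: [-2.005, -2.418, 0.0]
force: [-0.1, 0.0, 0.8]
grip_width: 0.0
```

>>> {"op": "carry_out", "data": {"commands": [[0.06,0.01,0,0,0,0,0],[0.12,0.02,0,0,0,0,0],[0.18,0.03,0,0,0,0,0],[0.24,0.04,0,0,0,0,0],[0.3,0.05,0,0,0,0,0]]}}

```text
time_s: 18.05
ee_pos: [0.5456, -0.0997, 0.0818]
tcp_rot: [-2.005, -2.418, 0.001]
force: [-2.5, -1.6, 1.6]
grip_width: 0.001
```

>>> {"op": "carry_out", "data": {"commands": [[0.06,0.01,0,0,0,0,0],[0.12,0.02,0,0,0,0,0],[0.18,0.03,0,0,0,0,0],[0.24,0.04,0,0,0,0,0],[0.24,0.04,0,0,0,0,0]]}}

```text
time_s: 18.47
ee_pos: [0.5462, -0.0999, 0.0818]
tcp_rot: [-2.004, -2.415, 0.007]
force: [-11.6, -2.6, 4.4]
grip_width: 0.0
```

```bash
python3 -c "
from h import *
st()"
```

```text
t 18.47 ee [546.2 -99.9  81.8] wall [ -45.2 -126.1] psi 100.61 F wall [-11.9  -0.4   4.4] g 0.0
```

>>> {"op": "carry_out", "data": {"commands": [[-0.6,-0.11,0,0,0,0,0],[-1.2,-0.22,0,0,0,0,0],[-1.8,2.8,0,0,0,0,0],[-2.4,6.2,0,0,0,0,0],[-3.05,9.6,0,0,0,0,0]]}}

```text
time_s: 18.88
ee_pos: [0.5175, -0.0025, 0.0818]
tcp_rot: [2.008, 2.416, 0.002]
force: [0.7, 0.5, -0.5]
grip_width: -0.002
```

>>> {"op": "carry_out", "data": {"commands": [[0.2,0.04,0,0,0,0,0],[0.4,0.08,0,0,0,0,0],[0.6,0.11,0,0,0,0,0],[0.75,0.14,0,0,0,0,0],[0.9,0.17,0,0,0,0,0]]}}

```text
time_s: 19.3
ee_pos: [0.5272, -0.0024, 0.0818]
tcp_rot: [2.007, 2.417, -0.0]
force: [-0.3, 0.5, -0.7]
grip_width: -0.003
```

```bash
python3 -c "
from h import *
st()"
```

```text
t 19.3 ee [527.2  -2.4  81.8] wall [-45.9 -26.8] psi 100.58 F wall [-0.2  0.5 -0.7] g -0.003
```

>>> {"op": "carry_out", "data": {"commands": [[0.06,0.01,0,0,0,0,0],[0.12,0.02,0,0,0,0,0],[0.18,0.03,0,0,0,0,0],[0.24,0.04,0,0,0,0,0],[0.24,0.04,0,0,0,0,0]]}}

```text
time_s: 19.72
ee_pos: [0.5276, -0.0023, 0.0818]
tcp_rot: [-2.006, -2.415, 0.007]
force: [-8.2, -3.5, 3.8]
grip_width: -0.003
```

```bash
python3 -c "
from h import *
st()"
```

```text
t 19.72 ee [527.6  -2.3  81.8] wall [-45.4 -26.8] psi 100.58 F wall [-8.7 -1.9  3.8] g -0.003
```

>>> {"op": "carry_out", "data": {"commands": [[-1,-0.2,0,0,0,0,0],[-1.7,-0.3,0.5,0,0,0,0],[-1.7,-0.3,4,0,0,0,0],[-1.7,-0.3,7.5,0,0,0,0],[-1.7,-0.3,8,0,0,0,0]]}}

```text
time_s: 20.13
ee_pos: [0.5144, -0.0043, 0.1692]
tcp_rot: [2.001, 2.411, 0.01]
force: [0.9, 0.0, 0.7]
grip_width: 0.0
```

>>> {"op": "carry_out", "data": {"commands": [[1.8,-3.5,0,0,0,0,0],[3.6,-7,0,0,0,0,0],[5.4,-10.5,0,0,0,0,0],[7.2,-14,0,0,0,0,0],[9,-16.8,0,0,0,0,0]]}}

```text
time_s: 20.55
ee_pos: [0.6028, -0.1748, 0.1623]
tcp_rot: [2.006, 2.416, 0.0]
force: [0.4, 0.0, 1.3]
grip_width: 0.0
```

```bash
python3 - <<'E'
from h import *
st()
c=ld('top7');W=cloud(c)*1000
p=W[190:225,400:440].reshape(-1,3);p=p[p[:,2]>50];print('jar',np.median(p,0),w2(np.median(p,0)))
E
```

```text
t 20.55 ee [ 602.8 -174.8  162.3] wall [  -3.4 -210.2] psi 100.59 F wall [ 0.4 -0.   1.3] g 0.0
jar [ 494.66867082 -278.70672817   75.32432879] [-128.87555431 -292.32481556]
```

>>> {"op": "carry_out", "data": {"commands": [[0,0,-2.5,0,0,0,0],[0,0,-5,0,0,0,0],[0,0,-7.5,0,0,0,0],[0,0,-8.3,0,0,0,0],[0,0,-8.3,0,0,0,0]]}}

```text
time_s: 20.97
ee_pos: [0.6007, -0.1717, 0.0757]
tcp_rot: [-2.003, -2.414, 0.003]
force: [-0.9, -0.2, 0.0]
grip_width: -0.004
```

>>> {"op": "carry_out", "data": {"commands": [[-0.08,0.4,0,0,0,0,0],[-0.15,0.8,0,0,0,0,0],[-0.22,1.2,0,0,0,0,0],[-0.3,1.6,0,0,0,0,0],[-0.35,1.9,0,0,0,0,0]]}}

```text
time_s: 21.38
ee_pos: [0.5992, -0.1524, 0.0803]
tcp_rot: [2.004, 2.417, 0.002]
force: [0.7, -0.7, 0.1]
grip_width: -0.0
```

>>> {"op": "carry_out", "data": {"commands": [[-0.01,0.07,0,0,0,0,0],[-0.03,0.14,0,0,0,0,0],[-0.04,0.21,0,0,0,0,0],[-0.05,0.28,0,0,0,0,0],[-0.06,0.35,0,0,0,0,0]]}}

```text
time_s: 21.8
ee_pos: [0.5981, -0.1499, 0.0789]
tcp_rot: [2.006, 2.417, -0.001]
force: [-0.3, -1.8, 0.6]
grip_width: 0.002
```

```bash
python3 -c "
from h import *
st()"
```

```text
t 21.8 ee [ 598.1 -149.9   78.9] wall [  -3.4 -184.9] psi 100.64 F wall [-0.7 -1.7  0.6] g 0.002
```

>>> {"op": "carry_out", "data": {"commands": [[-0.01,0.06,0,0,0,0,0],[-0.02,0.12,0,0,0,0,0],[-0.03,0.18,0,0,0,0,0],[-0.04,0.24,0,0,0,0,0],[-0.04,0.24,0,0,0,0,0]]}}

```text
time_s: 22.22
ee_pos: [0.5981, -0.1498, 0.0791]
tcp_rot: [2.005, 2.413, -0.004]
force: [2.2, -9.7, -1.0]
grip_width: -0.0
```

```bash
python3 -c "
from h import *
st()"
```

```text
t 22.22 ee [ 598.1 -149.8   79.1] wall [  -3.4 -184.7] psi 100.56 F wall [ 0.3 -9.9 -1. ] g -0.0
```

>>> {"op": "carry_out", "data": {"commands": [[0.1,-0.7,0,0,0,0,0],[0.3,-2,0,0,0,0,0],[0.4,-2.5,2.5,0,0,0,0],[0.4,-2.5,6,0,0,0,0],[0.4,-2.5,10,0,0,0,0]]}}

```text
time_s: 22.63
ee_pos: [0.6005, -0.1726, 0.1769]
tcp_rot: [-2.002, -2.413, 0.003]
force: [1.6, -0.0, 0.3]
grip_width: -0.002
```

>>> {"op": "carry_out", "data": {"commands": [[-2,-3.5,2,0,0,0,0],[-4,-7,3,0,0,0,0],[-6,-10.5,3,0,0,0,0],[-8,-14,3,0,0,0,0],[-10,-17,3,0,0,0,0]]}}

```text
time_s: 23.05
ee_pos: [0.5004, -0.3446, 0.2092]
tcp_rot: [2.005, 2.417, 0.0]
force: [0.5, -1.0, -0.5]
grip_width: 0.001
```

>>> {"op": "carry_out", "data": {"commands": [[-1,-3,0,0,0,0,0],[-2,-6,0,0,0,0,0],[-2,-6,0,0,0,0,0],[-2,-6,0,0,0,0,0],[-2,-6,0,0,0,0,0]]}}

```text
time_s: 23.47
ee_pos: [0.4817, -0.4021, 0.2085]
tcp_rot: [-2.005, -2.417, -0.001]
force: [0.4, 0.3, -0.3]
grip_width: -0.004
```

```bash
python3 - <<'E'
from h import *
st()
c=shot('top','top8');s=shot('side','side8');W=cloud(c)
cv2.imwrite('pics/c8.png',cv2.resize(cv2.convertScaleAbs(c['frame'][110:260,150:430],alpha=2.2),None,fx=2.8,fy=2.8,interpolation=cv2.INTER_CUBIC))
z=W[...,2];p=W[(z>.088)&(z<.112)][:,:2]*1000
q=(p-O)@np.c_[E,F]; q=q[(abs(q[:,0])<60)&(abs(q[:,1])<190)]
print('y',q[:,1].min(),q[:,1].max())
for a,b in((-170,-80),(-70,20),(30,170)):
    L=np.array([np.sort(q[(q[:,1]>k)&(q[:,1]<k+8),0])[[1,-2]] for k in range(a,b-7,8)]);print(L.mean(0),np.degrees(np.polyfit(range(len(L)),L,1)[0]/8))
# bystanders moved?
a=ld('top0')['frame'].astype(int)
for n,(y0,y1,x0,x1) in dict(jar=(185,230,395,440),beaker=(195,240,140,195),tray=(112,155,265,345)).items(): print(n,abs(a-c['frame'])[y0:y1,x0:x1].mean())
E
```

```text
t 23.47 ee [ 481.7 -402.1  208.5] wall [-164.5 -411.2] psi 100.64 F wall [ 0.5  0.3 -0.3] g -0.004
y -175.26407351166193 174.05030145435825
[-30.27076259  28.33903485] [ 0.10541277 -0.16918141]
[-30.51258832  28.1952209 ] [-0.15415789 -0.46248361]
[-29.31355312  26.56173114] [ 0.02705138 -0.19620656]
jar 4.369382716049382
beaker 4.162154882154882
tray 4.390503875968992
```

View pics/c8.png

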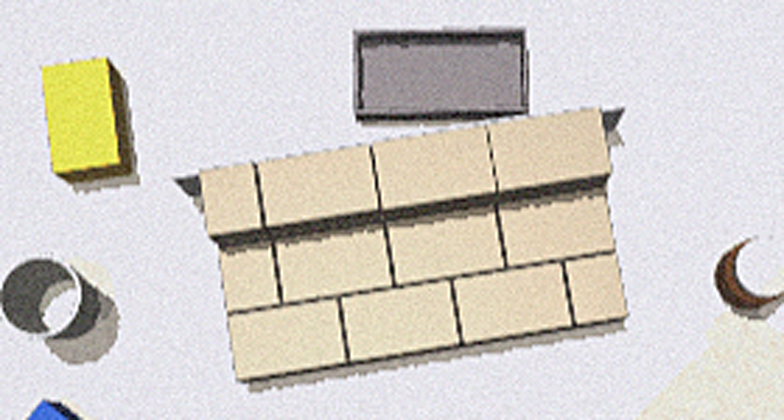

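The picture shows the second course complete and in line from (205,205) to (605,145). The outer end is flush, and the jar, beaker and tray have not moved. I am handing in.

```bash
python3 -c "
from h import *
print(ctrl.hand_in())"
```

```text
the job is handed in; nothing more can be done
None
```

The second course is finished and handed in at about 23.5 s. I slid the block nearer the wall's -y end into the inner place and the one nearer the +y end into the outer place. Both were gripped near the top and kept on the wall, and each was pressed to the rail and to its neighbour at roughly 10 to 20 N. Afterwards I pushed each front face and the free end with shut fingers.

**Final checks:**
- **Line along the rail:** in the final depth picture the two loose blocks' front faces agree within about 0.3 mm.
- **Outer end:** it reads y ≈ -175 mm, flush with the wall's end.
- **Tightness:** the end push met a firm stop at about 10 N, with only about 0.1 mm of movement.
- **Jar, beaker and tray:** comparing the first and last pictures shows no visible change.

**Disagreement:** the loose blocks' fronts read about 1 mm prouder than the laid blocks. That is within the 2 mm camera calibration, and since the push met the rail firmly I left them. After the first placing the outer block stood about 0.6 mm off the inner one, and the finishing push closed that.

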